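Set the sliding stop of a carton packing jig

TASK

Loosen the wing screw on the packing jig's sliding collar, slide the collar along its bar until its rubber buffer has pushed the carton up against the fence's backing plate and presses it there with about 10 N, then tighten the screw again so that the collar keeps that pressure by itself when you let go. Do not crush the carton (never press it with more than 20 N) and leave the cans, the jar and the tape dispenser where they stand.

Things in the scene. Friction and masses are not known exactly. Their poses are not given: they have to be found in the camera images.
- screw (a joint): angle of the wing screw about its upright axis, rad. 0 is fully tight (end stop); it grows as the screw is turned counter-clockwise seen from above, up to 2.4. Below about 0.6 the screw's point bites on the bar and the collar is locked (it holds over 25 N); above 0.9 the collar slides freely. Found tight, between 0 and 0.3. It takes about 0.14 N m to turn when loose, up to 0.25 N m for the last of the tightening, and stays where it is left.
- wing (a point): grasp point on the wing screw: centre of its flat steel wing, on the screw's axis, 118 mm above the table. The wing is an upright plate 36 mm long (its x axis), 10 mm thick (y axis) and 30 mm tall (z axis, up), so 15 mm of it stand above and below this point; 15 mm below this point is a thin stem 15 mm long down to the collar. It turns with the screw. The collar can be slid by the held wing.
- collar (a joint): position of the dark steel collar along the bar, m: grows towards the fence, 0 to 0.15. Loose, it drags with about 1.5 N plus 6 N per m/s. The collar is 47 mm in diameter and 44 mm long, on a square steel bar 18 mm thick and 450 mm long whose axis is 60 mm above the table; a flat aluminium arm reaches from it into the carton's lane and carries the buffer.
- buffer_face (a point): centre of the front face of the rubber buffer (a disc 32 mm in diameter), 60 mm above the table, on the middle of the lane. Its x and y axes are level; +y is the direction in which the collar slides towards the carton and the fence.
- buffer: the sprung rubber buffer, origin at the centre of its front face, axes as buffer_face. It gives 1 mm for every 4 N, up to 6 mm.
- carton: cardboard carton, 110 mm wide (x), 150 mm long (y, along the lane), 110 mm tall, 0.3 to 0.55 kg; origin at the centre of its underside, 12 mm above the table. It stands loose in the lane, 3 to 40 mm short of the fence's backing plate, and drags on the base with 1 to 5 N.
- fence: fixed aluminium fence plate across the lane's end, 130 mm wide, 100 mm tall, origin at the lower middle of its face that looks at the carton; +y points away from the carton, along the bar. On adjusting studs it carries a stiff grey backing plate (120 by 88 mm, 8 mm thick) that the carton comes to bear on: its face stands 10 to 30 mm in front of the fence plate's face, differently set each time, and this setting is not measured; it does not give way.
- jig: the jig, screwed to the table: plywood base 250 by 500 by 12 mm, origin at the centre of its underside. Its y axis runs along the bar and the lane towards the fence, z up; the lane's middle lies at x = -20 mm, the bar at x = +80 mm, the posts that carry the bar at y = -225 and +225 mm (tops 81 mm above the table).
- can_a: tall food can, 74 mm in diameter, 110 mm tall, origin at the centre of its underside; to be left alone
- can_b: squat food can, 84 mm in diameter, 85 mm tall, origin at the centre of its underside; to be left alone
- jar: jar, 70 mm in diameter, 120 mm tall, origin at the centre of its underside; to be left alone
- tape_gun: tape dispenser, 50 by 150 mm, 80 mm tall, origin at the centre of its underside; to be left alone
Things that resemble listed ones, but are neither listed nor needed, are in the scene too. Of the things like the carton, leave any that is blue; of the rest the smaller one is meant.

How it is judged:
By the outcome, as a careful person would: the job done as asked, in the order asked, and still so for the second after the job is handed in, with the robot touching nothing.
It also fails if it takes over 48 s, if anything falls off the work surface, if the arm or the gripper's body presses on something with over 40 N, if the wrist force passes 120 N, or if a joint passes its speed limit or range.

ROBOT

A 7-joint arm with a two-finger parallel gripper is mounted at the origin on the work surface. World frame = base frame: x ahead of the robot, y to its left, z up, the work surface at z = 0. Lengths are in m, angles in rad, forces in N, time in s.
With the tool pointing down it reaches from about 0.35 to 0.9 m from the base axis. Payload 8.1 kg.
Tool frame: the origin (TCP) lies where the fingers leave the gripper's body, on its centre line; the fingertips stand 66 mm ahead of it and the grasp point (between the pads) lies 47 mm ahead of it (arm.tip_reach is the distance from the TCP to the fingertips, in m); z points along the fingers, y is the direction in which the jaws open and shut (so a half turn about z gives the same grasp; the last joint's range is limited). The gripper opens to 92 mm and grips with 3 to 60 N. Pads are 19 mm wide; open, the fingers measure 130 mm over their backs; the gripper's body (75 mm by 190 mm) begins 47 mm behind the grasp point.
Start: joints at [-1.204, 0.434, 0.025, 1.573, -0.012, 1.134, -0.075], TCP at [0.283, 0.557, 0.292] pointing down, gripper open.
Joint ranges: [-2.62, 2.62], [-0.44, 2.09], [-1.27, 1.32], [0.08, 2.57], [-1.32, 4.46], [0.12, 2], [-2.74, 2.74]. Speed limits (rad/s): [2.22, 2.22, 3.01, 3.01, 3.14, 3.14, 3.14].

INTERFACE

Orientations are given as a rotation vector (axis times angle).
In Python, from cell import arm gives the robot as it stands.
- The arm moves only by the tool carry_out, never from a script. Its argument "plan" is a list of rows, each a list of 5 numbers: the shift along the world's x, y, z in cm, then the turn about the world's z in rad, then the finger opening in cm, from 0 to 9.18. In form: [[tx, ty, tz, spin, fingers], ...]. A call has 1 to 20 rows; each row is the pose to reach, as a shift and turn from the pose measured when the call began; what a row does not reach only later rows make up. A row lasts 1/10 s, in which the tool goes at most 50 mm and 8.59 degrees, less where a joint would pass 70% of its speed; a pose out of reach is approached as far as the arm can. A call with a gripper value outside its range is refused whole. The fingers move at their own pace and stop on an object; "squeeze" is the grip in N (left out, the last holds). Time passes only in rows, so rows that repeat a pose let the fingers close. It gives the time, the measured TCP pose, the force and the opening at its end, in the units of the state.
- arm.observe(): the state, without advancing time (a new reading comes with each control period).
- arm.get_image(name): name is "side" or "top"; returns (picture, depth): 420x560x3 uint8, red, green, blue; 420x560 float32, m along the optical axis (not along the pixel's ray), 0 where there is no reading.
- arm.get_calibration(name): a dict with "intrinsics" (3x3 intrinsics, pixels), "rvec" (rotation vector, rad) and "tvec" (3), from world to camera coordinates, as OpenCV has them. Camera axes: x right, y down, z forward; pixel columns grow to the right and rows downward; lengths in m; the calibration is good to about 2 mm. A picture is of the moment at which its call begins. get_calibration takes no time and is no camera call.
- arm.sign_off(): hands the job in, once; it reports no verdict.
The state is a dict: "clock": time; "joints": joint angles; "dq": joint speeds; "joint_efforts": joint torques, N m; "position": TCP position; "ee_rot": TCP orientation; "force": force on the tool from outside, world axes, zero at the start; "ft_torque": the same for the moment, N m; "width": opening from 0.0 (shut) to 1.0 (fully open).
Only numpy, scipy, OpenCV 4.12 (cv2) and the standard library are available. Lean on these libraries where they do the work, as an engineer would, in place of code of your own. Each camera call takes 0.05 s, during which the arm holds its last target. There are 200 camera calls.

## Working session

There is one attempt and no reset: what is moved stays moved. The work goes in short steps, Python scripts to look and compute and a tool call to move; the robot and the scene stay as the last step left them, time stands still between calls to the robot, and variables do not carry over. Pictures are saved under pics/ and viewed, about 8 in all and at most 12, crops included, and the job is handed in when it is done.

Besides the shell and the picture viewer there is one more tool, called after "Call:" as name(argument=value, ...), one argument or row to a line, values as JSON. carry_out: Moves the arm, as the interface text tells. Its arguments: {"type":"object","properties":{"plan":{"type":"array"},"squeeze":{"type":"number"}},"required":["plan"]}

```bash
mkdir -p pics; cat > h.py <<'E'
import numpy as np, cv2
from cell import arm
def cam(n):
    c=arm.get_calibration(n); R=cv2.Rodrigues(np.array(c['rvec'],float))[0]
    return np.array(c['intrinsics'],float),R,np.array(c['tvec'],float).ravel()
def ray(n,u,v,z):
    K,R,t=cam(n); d=R.T@np.linalg.inv(K)@np.array([u,v,1.]); o=-R.T@t
    return o+d*(z-o[2])/d[2]
def cloud(n,dep):
    K,R,t=cam(n); v,u=np.mgrid[:dep.shape[0],:dep.shape[1]]
    p=np.stack([(u-K[0,2])/K[0,0]*dep,(v-K[1,2])/K[1,1]*dep,dep],-1)
    return (p-t)@R
def proj(n,p):
    K,R,t=cam(n); q=K@(R@np.array(p,float)+t); return q[:2]/q[2]
def snap(n,name):
    im,d=arm.get_image(n); np.savez(f'pics/{name}.npz',im=im,d=d)
    cv2.imwrite(f'pics/{name}.png',cv2.cvtColor(im,cv2.COLOR_RGB2BGR)); return im,d
E
python3 - <<'E'
from h import *
s=arm.observe(); print({k:np.round(v,3) for k,v in s.items()})
for n in('top','side'):
    snap(n,n+'0'); K,R,t=cam(n); print(n,np.round(K,1).tolist(),np.round(-R.T@t,3),np.round(R,2).tolist())
E
```

```text
{'clock': np.float64(0.0), 'joints': array([-1.204,  0.435,  0.025,  1.574, -0.012,  1.134, -0.075]), 'dq': array([ 0.   ,  0.   ,  0.   , -0.   , -0.001, -0.   ,  0.   ]), 'joint_efforts': array([ 1.0000e-03, -6.6785e+01,  9.8500e-01, -3.1445e+01, -6.1000e-02,
        4.3000e-02,  0.0000e+00]), 'position': array([0.283, 0.557, 0.291]), 'ee_rot': array([-7.310e-01, -3.055e+00,  3.000e-03]), 'force': array([-0.311, -0.42 , -0.05 ]), 'ft_torque': array([0.016, 0.009, 0.011]), 'width': np.float64(1.0)}
top [[497.3, 0.0, 275.1], [0.0, 497.3, 209.2], [0.0, 0.0, 1.0]] [0.254 0.009 1.632] [[0.01, -1.0, 0.01], [-0.99, -0.01, -0.14], [0.14, -0.01, -0.99]]
side [[432.3, 0.0, 277.0], [0.0, 432.3, 209.6], [0.0, 0.0, 1.0]] [-0.154 -0.685  1.164] [[0.73, -0.69, -0.02], [-0.53, -0.54, -0.66], [0.44, 0.49, -0.75]]
```

View pics/top0.png

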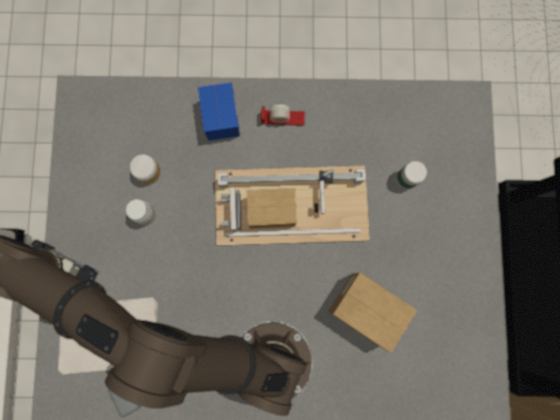

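View pics/side0.png

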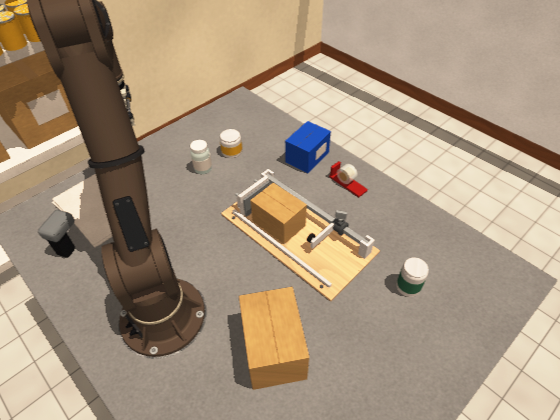

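The top view shows the jig at about (292,207). The fence is on the left at (234,210), the carton at (272,207), the bar along row 178, and the collar and wing near (327,177). The blue carton and the larger carton stand apart from it. Next I'll measure the jig and the wing.

```bash
python3 - <<'E'
from h import *
T=np.load('pics/top0.npz');S=np.load('pics/side0.npz')
P=cloud('top',T['d']); 
im=T['im']
# base plywood: points at z 0.005..0.02
z=P[...,2]
hsv=cv2.cvtColor(im,cv2.COLOR_RGB2HSV)
# base mask by colour
v,u=np.mgrid[:420,:560]
roi=(u>205)&(u<380)&(v>155)&(v<255)
m=roi&(abs(z-0.012)<0.008)&(hsv[...,1]>60)
print('n',m.sum())
q=np.array([ray('top',a,b,0.012)[:2] for b,a in zip(*np.nonzero(m))])
r=cv2.minAreaRect((q*1000).astype(np.float32)); print('base rect',r)
# bar
mb=roi&(abs(z-0.069)<0.012)&(v<190)
pb=P[mb]; print('bar n',mb.sum(), pb.mean(0)); 
l=cv2.fitLine((pb[:,:2]).astype(np.float32),cv2.DIST_HUBER,0,.01,.01).ravel(); print('bar dir',l,np.degrees(np.arctan2(-l[0],l[1])))
# high points
mh=roi&(z>0.09)&(u>300); print('wing?',[(a,b,np.round(P[b,a],3).tolist()) for b,a in zip(*np.nonzero(mh))][:80])
a=cv2.resize(im[150:260,205:380],None,fx=4.5,fy=4.5,interpolation=cv2.INTER_CUBIC)
cv2.imwrite('pics/topc.png',a[...,::-1])
b=cv2.resize(S['im'][165:295,220:385],None,fx=4.5,fy=4.5,interpolation=cv2.INTER_CUBIC)
cv2.imwrite('pics/sidec.png',b[...,::-1])
E
```

```text
n 6277Traceback (most recent call last):
  File "<stdin>", line 13, in <module>
  File "h.py", line 7, in ray
    K,R,t=cam(n); d=R.T@np.linalg.inv(K)@np.array([u,v,1.]); o=-R.T@t
          ~~~^^^
  File "h.py", line 4, in cam
    c=arm.get_calibration(n); R=cv2.Rodrigues(np.array(c['rvec'],float))[0]
ValueError: time passes only in moves, steps and waits
```

```bash
sed -i 's/^def cam/import functools\n@functools.cache\ndef cam/' h.py
cat > m.py <<'E'
from h import *
T=np.load('pics/top0.npz');S=np.load('pics/side0.npz')
P=cloud('top',T['d']); im=T['im']; z=P[...,2]
hsv=cv2.cvtColor(im,cv2.COLOR_RGB2HSV)
v,u=np.mgrid[:420,:560]
roi=(u>205)&(u<380)&(v>155)&(v<255)
m=roi&(abs(z-0.012)<0.008)&(hsv[...,1]>60)
q=np.array([ray('top',a,b,0.012)[:2] for b,a in zip(*np.nonzero(m))])
print('base rect',cv2.minAreaRect((q*1000).astype(np.float32)))
mb=roi&(abs(z-0.069)<0.012)&(v<190)
pb=P[mb]; print('bar n',mb.sum(), pb.mean(0))
l=cv2.fitLine((pb[:,:2]).astype(np.float32),cv2.DIST_HUBER,0,.01,.01).ravel(); print('bar',l,np.degrees(np.arctan2(-l[0],l[1])))
mh=roi&(z>0.09)&(u>300); print('wing?',[(int(a),int(b),np.round(P[b,a],3).tolist()) for b,a in zip(*np.nonzero(mh))][:60])
mc=roi&(z>0.1)&(u<305)&(u>240); pc=P[mc]; print('carton top',cv2.minAreaRect((pc[:,:2]*1000).astype(np.float32)),np.median(pc[:,2]))
a=cv2.resize(im[150:260,205:380],None,fx=4.5,fy=4.5,interpolation=cv2.INTER_CUBIC)
cv2.imwrite('pics/topc.png',a[...,::-1])
b=cv2.resize(S['im'][165:295,220:385],None,fx=4.5,fy=4.5,interpolation=cv2.INTER_CUBIC)
cv2.imwrite('pics/sidec.png',b[...,::-1])
E
python3 m.py
```

```text
base rect ((502.7794189453125, -59.762420654296875), (251.15728759765625, 500.865966796875), 2.2682244777679443)
bar n 992 [ 0.58105171 -0.06092741  0.06884485]
bar [ 0.03435003 -0.99940985  0.5810517  -0.06092741] -178.0315
wing? [(339, 159, [0.254, 0.009, 1.632]), (331, 169, [0.599, -0.178, 0.124]), (332, 169, [0.599, -0.181, 0.125]), (333, 169, [0.597, -0.183, 0.135]), (330, 170, [0.594, -0.174, 0.132]), (331, 170, [0.594, -0.177, 0.134]), (332, 170, [0.594, -0.18, 0.133]), (333, 170, [0.596, -0.184, 0.123]), (328, 171, [0.591, -0.167, 0.134]), (329, 171, [0.591, -0.171, 0.131]), (330, 171, [0.59, -0.173, 0.137]), (331, 171, [0.591, -0.177, 0.133]), (332, 171, [0.592, -0.18, 0.128]), (333, 171, [0.591, -0.183, 0.132]), (325, 172, [0.597, -0.163, 0.09]), (326, 172, [0.589, -0.162, 0.128]), (327, 172, [0.588, -0.165, 0.13]), (328, 172, [0.589, -0.168, 0.127]), (329, 172, [0.588, -0.171, 0.132]), (330, 172, [0.589, -0.174, 0.128]), (331, 172, [0.587, -0.176, 0.137]), (332, 172, [0.589, -0.18, 0.129]), (333, 172, [0.594, -0.186, 0.106]), (324, 173, [0.585, -0.155, 0.132]), (325, 173, 
[... 713 characters left out ...]
75, [0.582, -0.169, 0.117]), (329, 175, [0.586, -0.175, 0.097]), (330, 175, [0.585, -0.178, 0.1]), (323, 176, [0.579, -0.154, 0.115]), (324, 176, [0.577, -0.156, 0.123]), (325, 176, [0.577, -0.159, 0.124]), (326, 176, [0.577, -0.163, 0.121]), (327, 176, [0.581, -0.168, 0.104]), (328, 176, [0.581, -0.171, 0.103]), (329, 176, [0.581, -0.174, 0.105]), (323, 177, [0.578, -0.155, 0.104]), (324, 177, [0.575, -0.157, 0.115]), (325, 177, [0.577, -0.161, 0.107]), (327, 177, [0.578, -0.168, 0.103]), (329, 177, [0.581, -0.175, 0.091]), (330, 177, [0.581, -0.179, 0.09])]
carton top ((395.2564392089844, 0.30907440185546875), (281.8340148925781, 149.88323974609375), 3.5631518363952637) 0.12108053402011801
```

View pics/topc.png

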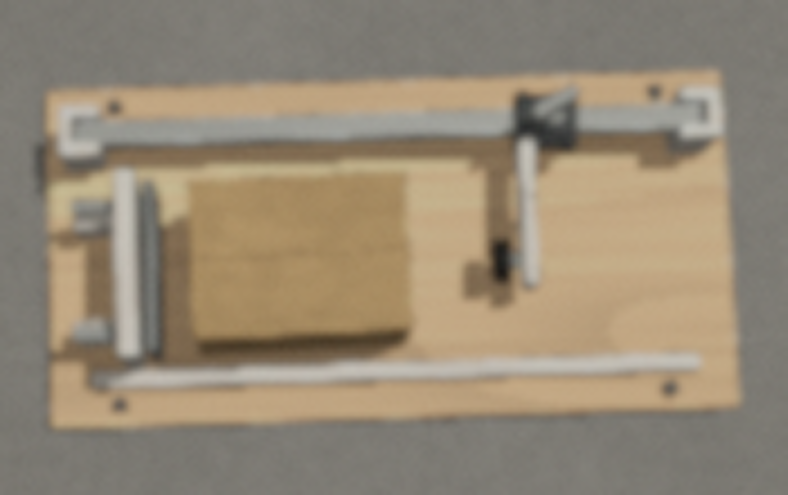

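View pics/sidec.png

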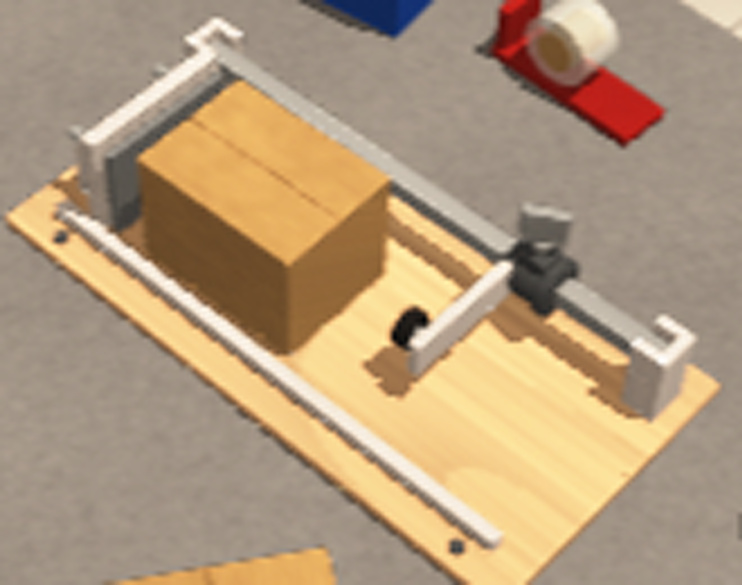

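The crops show the wing from about (325,175) to (333,170) in the full top image, skewed to the bar. The plate gap, carton and buffer in the lane are all clear. Next I'll fit the wing's axis and direction and check them against the bar.

```bash
cat > w.py <<'E'
from h import *
T=np.load('pics/top0.npz');S=np.load('pics/side0.npz')
yaw=np.radians(2.0); ex=np.array([np.cos(yaw),np.sin(yaw)]); ey=np.array([-ex[1],ex[0]]); o=np.array([.503,-.060])
J=lambda p:np.round(np.array([(p-o)@ex,(p-o)@ey])*1000,1)
for n,D,b in(('top',T,(318,340,163,182)),('side',S,(325,352,203,232))):
    P=cloud(n,D['d']); v,u=np.mgrid[:420,:560]
    m=(u>b[0])&(u<b[1])&(v>b[2])&(v<b[3])&(P[...,2]>.108)&(P[...,2]<.145)
    p=P[m]; c=p.mean(0); l=cv2.fitLine(p[:,:2].astype(np.float32),cv2.DIST_HUBER,0,.01,.01).ravel()
    r=cv2.minAreaRect((p[:,:2]*1000).astype(np.float32))
    print(n,m.sum(),np.round(c,4),'zmax',np.percentile(p[:,2],[5,50,95]).round(3),'dir deg',np.degrees(np.arctan2(l[1],l[0])),'rect',r,'jig mm',J(c[:2]),J(np.array(r[0])/1000))
    # collar / arm
    # image-plane: bright wing mask centroid cast at z=.133/.118
    im=D['im'][b[2]:b[3],b[0]:b[1]]; 
    g=cv2.cvtColor(im,cv2.COLOR_RGB2GRAY); print(g)
P=cloud('top',T['d'])
rot=cv2.Rodrigues(np.array(arm.observe()['ee_rot']))[0]; print('jaw deg',np.degrees(np.arctan2(rot[1,1],rot[0,1])), rot[:,2].round(3))
# carton top in jig frame, fence
v,u=np.mgrid[:420,:560]
m=(u>246)&(u<297)&(v>188)&(v<228)&(P[...,2]>.112)&(P[...,2]<.132); q=P[m][:,:2]; j=np.array([J(a) for a in q]); print('carton jig pct',np.percentile(j,[1,50,99],axis=0))
m=(u>225)&(u<246)&(v>186)&(v<232)&(P[...,2]>.085)&(P[...,2]<.12); j=np.array([J(a) for a in P[m][:,:2]]); print('fence',np.percentile(j,[2,50,98],axis=0))
E
python3 w.py
```

```text
top 46 [ 0.5862 -0.1684  0.1272] zmax [0.116 0.128 0.136] dir deg -58.47789 rect ((587.302001953125, -168.97166442871094), (10.198087692260742, 35.178070068359375), 32.74348068237305) jig mm [  79.4 -111.2] [  80.4 -111.8]
[[121 122 122 123 122 121 123 120 121 121 120 118 117 117 119 120 120 121
  121 119 121 120]
 [121 121 120 122 121 121 121 121 121 121 120 120 118 118 118 120 120 121
  120 121 118 118]
 [122 122 123 123 125 127 125 125 125 126 128 127 128 126 126 128 128 128
  126 124 121 121]
 [131 132 135 138 141 141 139 138 137 142 146 147 149 146 145 147 148 146
  145 143 141 140]
 [151 153 154 158 159 159 156 156 158 160 164 165 166 161 160 163 165 165
  166 164 163 164]
 [165 165 164 166 167 168 168 168 168 168 168 169 166 160 159 165 169 170
  169 169 169 169]
 [166 161 154 154 159 163 164 164 164 162 160 161 157 153 155 160 163 168
  168 168 167 168]
 [160 144 125 120 133 141 147 147 147 147 150 150 151 150 150 152 161 167
  168 168 167 167]
 [151 121  92  85  92 101 110 120 128 137 145 148 147 140 138 146 161 167
  169 169 168 169]
 [147 106  72  67  71  85 104 123 135 14
[... 3877 characters left out ...]
63  68  68  70  75  75
   71  61 106 161 163 146 148 151 151]
 [210 241 241 235 206 171 168 131  61  43  48  53  58  59  63  70  72  73
   64 110 167 185 184 191 182 153 150]
 [237 240 229 192 170 167 167 149  94  38  40  45  50  53  58  64  64  59
  110 167 186 188 187 187 184 178 160]
 [240 228 188 170 167 166 166 148 122  90  45  38  42  46  52  57  58  60
   76 131 174 188 189 189 187 184 192]
 [227 174 169 167 166 166 153 135 131 124 107  70  38  41  48  53  52  56
   74  90 110 162 190 189 189 188 186]]
jaw deg 63.07931950178294 [-0.001 -0.001 -1.   ]
carton jig pct [[-74.586  -7.386]
 [-21.8    66.6  ]
 [ 33.    139.3  ]]
fence [[-83.156 165.248]
 [-20.4   181.6  ]
 [ 38.304 192.4  ]]
```

Both views agree on the wing: axis at (0.587, -0.170), which is jig x = 80 mm as it should be, top at z ≈ 0.133, plate at -58°, so the jaws go at 32°. Next I'll move to just above it.

Call:
carry_out(
  plan=[
    [1, -2.4, 0, -0.02, 9],
    [2.5, -6, 0, -0.05, 8],
    [4.2, -10, 0, -0.08, 7],
    [6, -14.3, 0, -0.12, 6],
    [7.8, -18.6, 0, -0.16, 5],
    [9.6, -22.9, 0, -0.2, 5],
    [11.4, -27.2, 0, -0.24, 5],
    [13.2, -31.5, 0, -0.28, 5],
    [15, -35.8, 0, -0.32, 5],
    [16.8, -40.1, 0, -0.36, 5],
    [18.6, -44.4, 0, -0.4, 5],
    [20.4, -48.7, 0, -0.44, 5],
    [22.2, -53, -0.5, -0.48, 5],
    [24, -57.3, -1, -0.5, 5],
    [25.8, -61.6, -2, -0.52, 5],
    [27.6, -65.9, -3, -0.54, 5],
    [29, -69.5, -4, -0.54, 5],
    [30, -71.7, -5, -0.54, 5],
    [30.4, -72.7, -5, -0.54, 5],
    [30.4, -72.7, -5, -0.54, 5],
  ],
)

```text
clock: 2.1
position: [0.5867, -0.1713, 0.2412]
ee_rot: [-1.522, -2.747, 0.003]
force: [0.5, 0.5, -0.2]
width: 0.54
```

```bash
python3 - <<'E'
from h import *
im,d=snap('side','s1'); s=arm.observe(); print(s['position'].round(4) if hasattr(s['position'],'round') else s['position'],s['force'])
b=cv2.resize(im[140:290,260:400],None,fx=4,fy=4,interpolation=cv2.INTER_CUBIC)
cv2.imwrite('pics/s1c.png',b[...,::-1])
E
```

```text
[ 0.5867 -0.1696  0.2415] [1.25488857 0.27683665 0.0393862 ]
```

View pics/s1c.png

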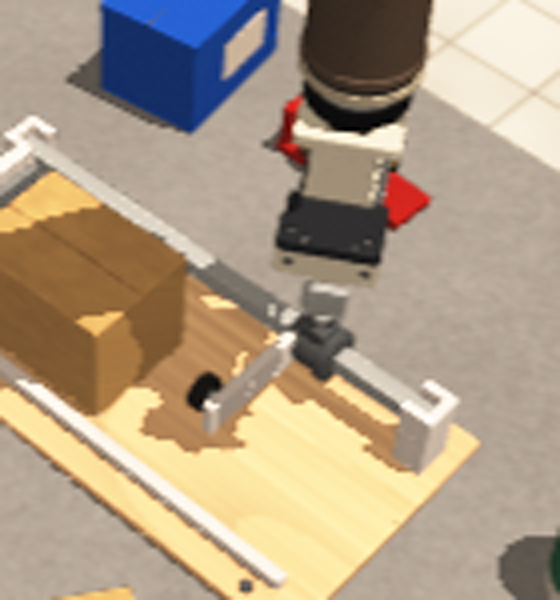

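The gripper stands squarely over the wing, which shows at (325,300) in the crop just below the jaws. I'll descend and close.

Call:
carry_out(
  plan=[
    [0, 0, -1.5, 0, 5],
    [0, 0, -3.5, 0, 5],
    [0, 0, -5.5, 0, 5],
    [0, 0, -7, 0, 5],
    [0, 0, -7.6, 0, 5],
    [0, 0, -7.6, 0, 5],
    [0, 0, -7.6, 0, 3],
    [0, 0, -7.6, 0, 2],
    [0, 0, -7.6, 0, 1],
    [0, 0, -7.6, 0, 0.5],
    [0, 0, -7.6, 0, 0.5],
    [0, 0, -7.6, 0, 0.5],
    [0, 0, -7.6, 0, 0.5],
    [0, 0, -7.6, 0, 0.5],
  ],
  squeeze=50,
)

```text
clock: 3.55
position: [0.5891, -0.1683, 0.1662]
ee_rot: [1.517, 2.748, 0.003]
force: [6.4, 2.1, -2.0]
width: 0.151
```

Call:
carry_out(
  plan=[
    [0, 0, 0, 0, 0.5],
    [0, 0, 0, 0, 0.5],
    [0, 0, 0, 0, 0.5],
  ],
)

```text
clock: 3.85
position: [0.5892, -0.1682, 0.1662]
ee_rot: [1.517, 2.748, 0.003]
force: [1.8, 0.3, -2.2]
width: 0.15
```

```bash
python3 - <<'E'
from h import *
s=arm.observe(); print({k:np.round(v,3).tolist() for k,v in s.items() if k!='joint_efforts'})
E
```

```text
{'clock': 3.85, 'joints': [-0.076, 0.559, 0.393, 1.77, -0.272, 0.863, 1.003], 'dq': [-0.0, -0.001, 0.0, 0.0, -0.001, -0.002, 0.001], 'position': [0.589, -0.168, 0.166], 'ee_rot': [1.517, 2.748, 0.003], 'force': [1.776, 0.287, -2.225], 'ft_torque': [0.055, -0.379, 0.02], 'width': 0.15}
```

Call:
carry_out(
  plan=[
    [0, 0, 0, 0.05, 0.5],
    [0, 0, 0, 0.1, 0.5],
    [0, 0, 0, 0.15, 0.5],
    [0, 0, 0, 0.15, 0.5],
  ],
)

```text
clock: 4.25
position: [0.5893, -0.1682, 0.1662]
ee_rot: [1.306, 2.855, 0.004]
force: [2.2, 1.1, -2.9]
width: 0.153
```

```bash
python3 - <<'E'
from h import *
s=arm.observe(); print({k:np.round(v,3).tolist() for k,v in s.items() if k!='joint_efforts'})
im,d=snap('side','s2')
b=cv2.resize(im[175:265,290:380],None,fx=6,fy=6,interpolation=cv2.INTER_CUBIC)
cv2.imwrite('pics/s2c.png',b[...,::-1])
E
```

```text
{'clock': 4.25, 'joints': [-0.048, 0.554, 0.351, 1.767, -0.243, 0.86, 1.127], 'dq': [-0.006, 0.002, 0.011, 0.001, -0.007, 0.001, -0.049], 'position': [0.589, -0.168, 0.166], 'ee_rot': [1.306, 2.855, 0.004], 'force': [2.156, 1.128, -2.939], 'ft_torque': [0.139, -0.457, -0.013], 'width': 0.153}
```

View pics/s2c.png

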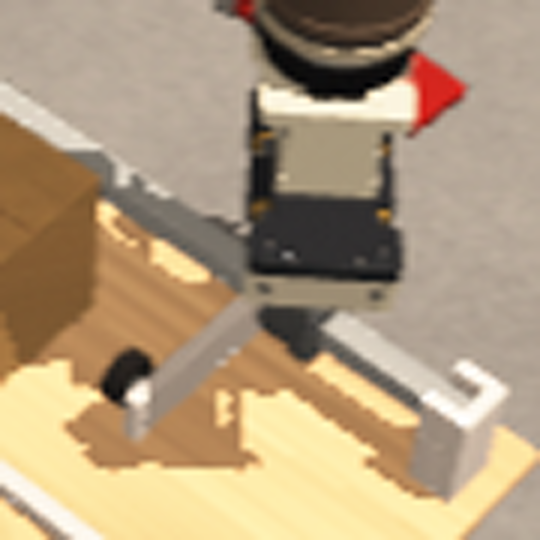

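Call:
carry_out(
  plan=[
    [0, 0, 0, 0.08, 0.5],
    [0, 0, 0, 0.16, 0.5],
    [0, 0, 0, 0.24, 0.5],
    [0, 0, 0, 0.32, 0.5],
    [0, 0, 0, 0.4, 0.5],
  ],
)

```text
clock: 4.8
position: [0.5895, -0.168, 0.1661]
ee_rot: [0.713, 3.057, 0.005]
force: [2.6, 1.9, -4.0]
width: 0.151
```

```bash
python3 - <<'E'
from h import *
s=arm.observe(); print({k:np.round(v,3).tolist() for k,v in s.items() if k!='joint_efforts'})
E
```

```text
{'clock': 4.8, 'joints': [0.026, 0.545, 0.241, 1.759, -0.169, 0.855, 1.458], 'dq': [0.149, -0.016, -0.217, -0.014, 0.147, -0.005, 0.658], 'position': [0.589, -0.168, 0.166], 'ee_rot': [0.713, 3.057, 0.005], 'force': [2.624, 1.944, -4.032], 'ft_torque': [0.251, -0.67, -0.12], 'width': 0.151}
```

Torque about z reads -0.12 N·m while turning, so the screw is turning with the jaws. Next I'll carry it past 0.9 rad.

Call:
carry_out(
  plan=[
    [0, 0, 0, 0.08, 0.5],
    [0, 0, 0, 0.17, 0.5],
    [0, 0, 0, 0.26, 0.5],
    [0, 0, 0, 0.35, 0.5],
    [0, 0, 0, 0.44, 0.5],
    [0, 0, 0, 0.53, 0.5],
    [0, 0, 0, 0.6, 0.5],
    [0, 0, 0, 0.6, 0.5],
    [0, 0, 0, 0.6, 0.5],
  ],
)

```text
clock: 5.7
position: [0.5897, -0.168, 0.1661]
ee_rot: [-0.218, 3.132, 0.006]
force: [2.8, 2.1, -2.9]
width: 0.152
```

```bash
cat > st.py <<'E'
from h import *
s=arm.observe(); r=cv2.Rodrigues(np.array(s['ee_rot']))[0]
print({k:np.round(v,4).tolist() for k,v in s.items() if k in('clock','joints','position','force','ft_torque','width')},'jaw',np.degrees(np.arctan2(r[1,1],r[0,1])).round(2))
p=np.array(s['position'])[:2];y=np.radians(2.);e=np.array([-np.sin(y),np.cos(y)]);print('along bar mm',(p-[.503,-.06])@e*1000,'F along',np.array(s['force'])[:2]@e)
E
python3 st.py
```

```text
{'clock': 5.7, 'joints': [0.1369, 0.5398, 0.0805, 1.7473, -0.0601, 0.8563, 1.9551], 'position': [0.5897, -0.168, 0.1661], 'force': [2.7994, 2.1126, -2.8598], 'ft_torque': [0.3237, -0.7413, -0.125], 'width': 0.1522} jaw 97.96
along bar mm -110.91871307811685 F along 2.0136104995541637
```

```bash
python3 - <<'E'
from h import *
T=np.load('pics/top0.npz');S=np.load('pics/side0.npz')
y=np.radians(2.); ex=np.array([np.cos(y),np.sin(y)]); ey=np.array([-ex[1],ex[0]]); o=np.array([.503,-.060])
J=lambda p:np.round(np.array([(p[:2]-o)@ex,(p[:2]-o)@ey])*1000,1)
for n,D,b in(('top',T,(308,328,195,222)),('side',S,(300,322,228,248))):
    im=D['im'];hsv=cv2.cvtColor(im,cv2.COLOR_RGB2HSV); v,u=np.mgrid[:420,:560]
    m=(u>b[0])&(u<b[1])&(v>b[2])&(v<b[3])&(im.max(-1)<60)
    if m.sum(): print(n,m.sum(),'cols',u[m].min(),u[m].max(),'rows',v[m].min(),v[m].max(),'centroid jig',J(ray(n,u[m].mean(),v[m].mean(),.065)),'left edge',J(ray(n,u[m].min()-.5,v[m].mean(),.065)))
    P=cloud(n,D['d'])[m]; print(np.percentile(P,[5,50,95],axis=0).round(3).tolist())
E
```

```text
top 22 cols 315 317 rows 204 211 centroid jig [-19.  -75.6] left edge [-18.9 -71.1]
[[0.475, -0.139, 0.068], [0.485, -0.136, 0.074], [0.496, -0.132, 0.076]]
side 32 cols 307 314 rows 234 241 centroid jig [-21.6 -76. ] left edge [-29.5 -67.8]
[[0.472, -0.145, 0.057], [0.48, -0.14, 0.072], [0.493, -0.133, 0.079]]
```

The buffer face is at jig y ≈ -71 mm and the carton's near face at about -8, so about 62 mm of free travel and then roughly 20 mm to the plate. First I'll slide 5 cm free.

Call:
carry_out(
  plan=[
    [-0.01, 0.3, 0, 0, 0.5],
    [-0.03, 0.8, 0, 0, 0.5],
    [-0.05, 1.4, 0, 0, 0.5],
    [-0.07, 2.0, 0, 0, 0.5],
    [-0.09, 2.6, 0, 0, 0.5],
    [-0.11, 3.2, 0, 0, 0.5],
    [-0.13, 3.8, 0, 0, 0.5],
    [-0.15, 4.4, 0, 0, 0.5],
    [-0.17, 4.8, 0, 0, 0.5],
    [-0.175, 5.0, 0, 0, 0.5],
  ],
)

```text
clock: 6.7
position: [0.5877, -0.1173, 0.166]
ee_rot: [-0.219, 3.133, 0.006]
force: [0.5, -1.7, -1.6]
width: 0.152
```

```bash
python3 st.py
```

```text
{'clock': 6.7, 'joints': [0.0563, 0.5208, 0.0766, 1.7827, -0.0569, 0.8399, 1.871], 'position': [0.5877, -0.1173, 0.166], 'force': [0.4737, -1.7493, -1.6203], 'ft_torque': [-0.3904, -0.1186, -0.0496], 'width': 0.1522} jaw 97.99
along bar mm -60.170196585778086 F along -1.7647364350583703
```

The collar slides freely with about 1.7 N of drag. Now I'll creep forward.

Call:
carry_out(
  plan=[
    [-0.005, 0.2, 0, 0, 0.5],
    [-0.01, 0.4, 0, 0, 0.5],
    [-0.02, 0.6, 0, 0, 0.5],
    [-0.03, 0.8, 0, 0, 0.5],
    [-0.035, 1.0, 0, 0, 0.5],
  ],
)

```text
clock: 7.2
position: [0.5873, -0.1072, 0.166]
ee_rot: [-0.218, 3.133, 0.006]
force: [1.0, -1.6, -1.7]
width: 0.154
```

Call:
carry_out(
  plan=[
    [-0.005, 0.2, 0, 0, 0.5],
    [-0.01, 0.4, 0, 0, 0.5],
    [-0.015, 0.5, 0, 0, 0.5],
  ],
)

```text
clock: 7.5
position: [0.5871, -0.1024, 0.166]
ee_rot: [-0.218, 3.133, 0.006]
force: [1.2, -3.3, -1.9]
width: 0.148
```

Call:
carry_out(
  plan=[
    [-0.005, 0.1, 0, 0, 0.5],
    [-0.01, 0.2, 0, 0, 0.5],
    [-0.015, 0.3, 0, 0, 0.5],
    [-0.015, 0.4, 0, 0, 0.5],
  ],
)

```text
clock: 7.9
position: [0.5869, -0.0985, 0.166]
ee_rot: [-0.218, 3.133, 0.006]
force: [0.7, -3.8, -1.7]
width: 0.149
```

```bash
python3 st.py
```

```text
{'clock': 7.9, 'joints': [0.0251, 0.515, 0.0756, 1.7933, -0.0552, 0.8348, 1.8376], 'position': [0.5869, -0.0985, 0.166], 'force': [0.6768, -3.7842, -1.6847], 'ft_torque': [-0.8302, -0.2044, -0.1479], 'width': 0.1495} jaw 97.95
along bar mm -41.37375392218774 F along -3.8055001226797196
```

The buffer has met the carton, whose drag is about 2 N. I'll keep creeping towards the plate.

Call:
carry_out(
  plan=[
    [-0.005, 0.1, 0, 0, 0.5],
    [-0.01, 0.2, 0, 0, 0.5],
    [-0.01, 0.3, 0, 0, 0.5],
    [-0.015, 0.4, 0, 0, 0.5],
  ],
)

```text
clock: 8.3
position: [0.5867, -0.0944, 0.166]
ee_rot: [-0.218, 3.133, 0.006]
force: [1.3, -3.4, -3.3]
width: 0.149
```

Call:
carry_out(
  plan=[
    [-0.005, 0.1, 0, 0, 0.5],
    [-0.01, 0.2, 0, 0, 0.5],
  ],
)

```text
clock: 8.5
position: [0.5866, -0.0923, 0.166]
ee_rot: [-0.218, 3.133, 0.006]
force: [0.8, -3.9, -2.4]
width: 0.148
```

Call:
carry_out(
  plan=[
    [-0.005, 0.1, 0, 0, 0.5],
    [-0.01, 0.2, 0, 0, 0.5],
  ],
)

```text
clock: 8.7
position: [0.5866, -0.0902, 0.1661]
ee_rot: [-0.218, 3.133, 0.006]
force: [0.8, -3.5, -1.8]
width: 0.149
```

Call:
carry_out(
  plan=[
    [-0.005, 0.1, 0, 0, 0.5],
    [-0.01, 0.2, 0, 0, 0.5],
  ],
)

```text
clock: 8.9
position: [0.5864, -0.0881, 0.1661]
ee_rot: [-0.218, 3.133, 0.006]
force: [1.1, -3.0, -2.5]
width: 0.148
```

Call:
carry_out(
  plan=[
    [-0.005, 0.1, 0, 0, 0.5],
    [-0.01, 0.2, 0, 0, 0.5],
  ],
)

```text
clock: 9.1
position: [0.5864, -0.086, 0.166]
ee_rot: [-0.218, 3.133, 0.006]
force: [1.5, -2.3, -2.4]
width: 0.15
```

Call:
carry_out(
  plan=[
    [-0.005, 0.1, 0, 0, 0.5],
  ],
)

```text
clock: 9.2
position: [0.5863, -0.0849, 0.1661]
ee_rot: [-0.218, 3.133, 0.006]
force: [1.3, -4.9, -2.1]
width: 0.146
```

Call:
carry_out(
  plan=[
    [-0.005, 0.1, 0, 0, 0.5],
  ],
)

```text
clock: 9.3
position: [0.5862, -0.0838, 0.166]
ee_rot: [-0.218, 3.133, 0.006]
force: [0.7, -4.0, -2.1]
width: 0.147
```

Call:
carry_out(
  plan=[
    [-0.005, 0.1, 0, 0, 0.5],
  ],
)

```text
clock: 9.4
position: [0.5862, -0.0828, 0.1661]
ee_rot: [-0.218, 3.133, 0.006]
force: [1.4, -3.3, -1.8]
width: 0.153
```

Call:
carry_out(
  plan=[
    [-0.005, 0.1, 0, 0, 0.5],
  ],
)

```text
clock: 9.5
position: [0.5862, -0.0816, 0.166]
ee_rot: [-0.218, 3.133, 0.006]
force: [1.3, -3.4, -2.1]
width: 0.148
```

Call:
carry_out(
  plan=[
    [-0.005, 0.1, 0, 0, 0.5],
  ],
)

```text
clock: 9.6
position: [0.5861, -0.0805, 0.166]
ee_rot: [-0.218, 3.133, 0.006]
force: [2.3, -3.5, -1.4]
width: 0.15
```

Call:
carry_out(
  plan=[
    [-0.005, 0.1, 0, 0, 0.5],
  ],
)

```text
clock: 9.7
position: [0.5861, -0.0797, 0.166]
ee_rot: [-0.218, 3.133, 0.005]
force: [2.0, -5.8, -3.1]
width: 0.147
```

Call:
carry_out(
  plan=[
    [-0.005, 0.1, 0, 0, 0.5],
  ],
)

```text
clock: 9.8
position: [0.5861, -0.0793, 0.1661]
ee_rot: [-0.217, 3.133, 0.004]
force: [0.9, -6.3, -3.1]
width: 0.147
```

Call:
carry_out(
  plan=[
    [-0.005, 0.1, 0, 0, 0.5],
  ],
)

```text
clock: 9.9
position: [0.586, -0.0792, 0.1661]
ee_rot: [-0.216, 3.133, 0.002]
force: [0.8, -7.3, -3.3]
width: 0.151
```

Call:
carry_out(
  plan=[
    [-0.005, 0.1, 0, 0, 0.5],
  ],
)

```text
clock: 10.0
position: [0.586, -0.0792, 0.1661]
ee_rot: [-0.215, 3.133, 0.0]
force: [2.6, -5.7, -3.7]
width: 0.149
```

The plate is met near y = -0.080. The arm is compliant and targets are taken from the measured pose, so I'll raise the pressure by larger shifts.

Call:
carry_out(
  plan=[
    [-0.005, 0.1, 0, 0, 0.5],
    [-0.01, 0.2, 0, 0, 0.5],
    [-0.01, 0.2, 0, 0, 0.5],
    [-0.01, 0.2, 0, 0, 0.5],
  ],
)

```text
clock: 10.4
position: [0.586, -0.0785, 0.1661]
ee_rot: [-0.213, 3.133, -0.002]
force: [0.9, -7.6, -3.1]
width: 0.145
```

```bash
python3 st.py
```

```text
{'clock': 10.4, 'joints': [-0.013, 0.5089, 0.0779, 1.8049, -0.0497, 0.8279, 1.7955], 'position': [0.586, -0.0785, 0.1661], 'force': [0.9367, -7.623, -3.1248], 'ft_torque': [-1.6558, -0.4202, -0.0677], 'width': 0.1454} jaw 97.8
along bar mm -21.35005773004206 F along -7.651077447146187
```

Call:
carry_out(
  plan=[
    [-0.005, 0.1, 0, 0, 0.5],
    [-0.01, 0.2, 0, 0, 0.5],
    [-0.01, 0.3, 0, 0, 0.5],
    [-0.01, 0.3, 0, 0, 0.5],
    [-0.01, 0.3, 0, 0, 0.5],
  ],
)

```text
clock: 10.9
position: [0.5859, -0.0776, 0.1661]
ee_rot: [-0.211, 3.133, -0.006]
force: [2.3, -10.1, -3.2]
width: 0.149
```

```bash
python3 st.py
```

```text
{'clock': 10.9, 'joints': [-0.0171, 0.5083, 0.0798, 1.8059, -0.0477, 0.8268, 1.7901], 'position': [0.5859, -0.0776, 0.1661], 'force': [2.266, -10.1022, -3.2444], 'ft_torque': [-2.1807, -0.4242, -0.0684], 'width': 0.1489} jaw 97.7
along bar mm -20.520354212733906 F along -10.17516385906715
```

Call:
carry_out(
  plan=[
    [-0.005, 0.15, 0, 0, 0.5],
    [-0.01, 0.3, 0, 0, 0.5],
    [-0.01, 0.37, 0, -0.05, 0.5],
    [-0.01, 0.37, 0, -0.1, 0.5],
    [-0.01, 0.37, 0, -0.15, 0.5],
    [-0.01, 0.37, 0, -0.15, 0.5],
  ],
)

```text
clock: 11.5
position: [0.5859, -0.0769, 0.1661]
ee_rot: [0.03, 3.139, -0.012]
force: [2.6, -11.4, -3.7]
width: 0.147
```

```bash
python3 st.py
```

```text
{'clock': 11.5, 'joints': [-0.0509, 0.5087, 0.1231, 1.8093, -0.0712, 0.8255, 1.6564], 'position': [0.5859, -0.0769, 0.1661], 'force': [2.57, -11.4218, -3.676], 'ft_torque': [-2.805, -0.6437, 0.0868], 'width': 0.147} jaw 88.89
along bar mm -19.81237064589345 F along -11.504493630147934
```

```bash
cat > av.py <<'E'
from h import *
L=[]
for i in range(8):
    arm.get_image('side'); s=arm.observe(); L.append(np.r_[s['force'],s['ft_torque'],s['position']])
print(np.mean(L,0).round(3),np.std(L,0).round(3)); 
E
python3 av.py
```

```text
[  2.835 -12.499  -4.077  -2.77   -0.526   0.071   0.586  -0.077   0.166] [0.533 0.364 0.456 0.048 0.029 0.026 0.    0.    0.   ]
```

The push averages 12.5 N at the wrist, so about 10.8 N at the buffer after drag. I'll tighten now while holding the same push.

Call:
carry_out(
  plan=[
    [-0.01, 0.3, 0, -0.08, 0.5],
    [-0.01, 0.3, 0, -0.16, 0.5],
    [-0.01, 0.3, 0, -0.24, 0.5],
    [-0.01, 0.3, 0, -0.32, 0.5],
    [-0.01, 0.3, 0, -0.4, 0.5],
    [-0.01, 0.3, 0, -0.48, 0.5],
    [-0.01, 0.3, 0, -0.56, 0.5],
    [-0.01, 0.3, 0, -0.64, 0.5],
    [-0.01, 0.3, 0, -0.72, 0.5],
    [-0.01, 0.3, 0, -0.8, 0.5],
    [-0.01, 0.3, 0, -0.88, 0.5],
    [-0.01, 0.3, 0, -0.94, 0.5],
    [-0.01, 0.3, 0, -1.0, 0.5],
    [-0.01, 0.3, 0, -1.0, 0.5],
  ],
)

```text
clock: 13.3
position: [0.5859, -0.0775, 0.1662]
ee_rot: [1.536, 2.739, -0.017]
force: [2.0, -14.0, -3.5]
width: 0.151
```

```bash
python3 st.py; python3 av.py
```

```text
{'clock': 13.3, 'joints': [-0.2404, 0.5312, 0.3964, 1.8212, -0.2505, 0.8426, 0.8239], 'position': [0.5859, -0.0775, 0.1662], 'force': [1.9642, -14.0074, -3.4858], 'ft_torque': [-3.2783, -0.4719, 0.1799], 'width': 0.1512} jaw 31.44
along bar mm -20.350035014543966 F along -14.067397549075892
[  2.09  -14.198  -4.119  -3.257  -0.466   0.157   0.586  -0.077   0.166] [0.422 0.351 0.472 0.042 0.018 0.017 0.    0.    0.   ]
```

The wrist force rose to 14.2 N during the tightening, so the stored pressure is a bit uncertain. Next I'll find the end stop by turning further with the push relaxed.

Call:
carry_out(
  plan=[
    [0, 0, 0, -0.05, 0.5],
    [0, 0, 0, -0.1, 0.5],
    [0, 0, 0, -0.15, 0.5],
  ],
)

```text
clock: 14.0
position: [0.5859, -0.0779, 0.1662]
ee_rot: [1.736, 2.617, -0.018]
force: [0.2, -5.4, -3.8]
width: 0.15
```

```bash
python3 st.py; python3 av.py
```

```text
{'clock': 14.0, 'joints': [-0.2667, 0.5374, 0.437, 1.8224, -0.2786, 0.8479, 0.7018], 'position': [0.5859, -0.0779, 0.1662], 'force': [0.1842, -5.4256, -3.8346], 'ft_torque': [-1.3707, -0.2775, 0.2324], 'width': 0.15} jaw 22.86
along bar mm -20.772093751343334 F along -5.428708513765927
[ 1.16  -5.314 -2.181 -1.312 -0.225  0.172  0.586 -0.078  0.166] [0.575 0.635 0.375 0.045 0.024 0.019 0.    0.    0.   ]
```

Call:
carry_out(
  plan=[
    [0, 0.1, 0, -0.05, 0.5],
    [0, 0.1, 0, -0.1, 0.5],
    [0, 0.1, 0, -0.15, 0.5],
    [0, 0.1, 0, -0.15, 0.5],
  ],
)

```text
clock: 14.8
position: [0.5859, -0.0778, 0.1662]
ee_rot: [1.927, 2.48, -0.02]
force: [0.2, -7.4, -2.4]
width: 0.15
```

```bash
python3 st.py
```

```text
{'clock': 14.8, 'joints': [-0.2952, 0.5445, 0.4791, 1.824, -0.3066, 0.8537, 0.5791], 'position': [0.5859, -0.0778, 0.1662], 'force': [0.1854, -7.4152, -2.39], 'ft_torque': [-1.7258, -0.1713, 0.5244], 'width': 0.1498} jaw 14.31
along bar mm -20.6602839568963 F along -7.417176193093161
```

The torque of 0.52 N·m shows the end stop, so s = 0 is near jaw 16° and the lock (s ≈ 0.6) near jaw 50°. I can't say what force the collar locked at (10.8 to 12.5 N). So I'll loosen just past 0.9, set the push again, and lock it with a check right before the bite.

Call:
carry_out(
  plan=[
    [-0.01, 0.3, 0, 0.08, 0.5],
    [-0.01, 0.3, 0, 0.16, 0.5],
    [-0.01, 0.3, 0, 0.24, 0.5],
    [-0.01, 0.3, 0, 0.32, 0.5],
    [-0.01, 0.3, 0, 0.4, 0.5],
    [-0.01, 0.3, 0, 0.48, 0.5],
    [-0.01, 0.3, 0, 0.56, 0.5],
    [-0.01, 0.3, 0, 0.64, 0.5],
    [-0.01, 0.3, 0, 0.72, 0.5],
    [-0.01, 0.3, 0, 0.8, 0.5],
    [-0.01, 0.3, 0, 0.88, 0.5],
    [-0.01, 0.3, 0, 0.96, 0.5],
    [-0.01, 0.3, 0, 1.04, 0.5],
    [-0.01, 0.3, 0, 1.08, 0.5],
    [-0.01, 0.3, 0, 1.08, 0.5],
  ],
)

```text
clock: 16.3
position: [0.5856, -0.077, 0.1661]
ee_rot: [0.377, 3.111, -0.019]
force: [2.1, -9.0, -3.6]
width: 0.147
```

```bash
python3 st.py; python3 av.py
```

```text
{'clock': 16.3, 'joints': [-0.0965, 0.5082, 0.1838, 1.8177, -0.1045, 0.8183, 1.4649], 'position': [0.5856, -0.077, 0.1661], 'force': [2.1246, -9.0163, -3.6042], 'ft_torque': [-2.2706, -0.3677, -0.0164], 'width': 0.1474} jaw 76.17
along bar mm -19.90967193498054 F along -9.084909138094666
[  2.025 -10.049  -4.93   -2.275  -0.379  -0.107   0.586  -0.077   0.166] [0.667 0.456 0.353 0.023 0.023 0.038 0.    0.    0.   ]
```

Call:
carry_out(
  plan=[
    [-0.01, 0.2, 0, 0, 0.5],
    [-0.01, 0.28, 0, 0, 0.5],
    [-0.01, 0.28, 0, -0.08, 0.5],
    [-0.01, 0.28, 0, -0.16, 0.5],
    [-0.01, 0.28, 0, -0.24, 0.5],
    [-0.01, 0.28, 0, -0.3, 0.5],
    [-0.01, 0.28, 0, -0.3, 0.5],
  ],
)

```text
clock: 17.4
position: [0.5857, -0.0769, 0.1661]
ee_rot: [0.846, 3.017, -0.026]
force: [1.8, -12.5, -4.1]
width: 0.151
```

```bash
python3 st.py; python3 av.py
```

```text
{'clock': 17.4, 'joints': [-0.1593, 0.5148, 0.27, 1.8206, -0.1553, 0.8237, 1.2066], 'position': [0.5857, -0.0769, 0.1661], 'force': [1.8194, -12.502, -4.0992], 'ft_torque': [-2.7488, -0.6109, 0.1168], 'width': 0.1508} jaw 58.67
along bar mm -19.810551145846798 F along -12.557887092461897
[  2.6   -12.083  -4.814  -2.672  -0.596   0.105   0.586  -0.077   0.166] [0.305 0.44  0.439 0.032 0.035 0.019 0.    0.    0.   ]
```

The push is 12.1 N at s ≈ 0.75, just before the bite, so the buffer is at about 10.6 N. I'll lock it.

Call:
carry_out(
  plan=[
    [-0.01, 0.27, 0, -0.08, 0.5],
    [-0.01, 0.27, 0, -0.16, 0.5],
    [-0.01, 0.27, 0, -0.24, 0.5],
    [-0.01, 0.27, 0, -0.32, 0.5],
    [-0.01, 0.27, 0, -0.4, 0.5],
    [-0.01, 0.27, 0, -0.48, 0.5],
    [-0.01, 0.2, 0, -0.56, 0.5],
    [-0.01, 0.12, 0, -0.64, 0.5],
    [0, 0.05, 0, -0.7, 0.5],
    [0, 0, 0, -0.73, 0.5],
    [0, 0, 0, -0.73, 0.5],
  ],
)

```text
clock: 18.9
position: [0.5861, -0.0776, 0.1662]
ee_rot: [1.869, 2.522, -0.029]
force: [1.7, -7.1, -2.5]
width: 0.148
```

```bash
python3 st.py; python3 av.py
```

```text
{'clock': 18.9, 'joints': [-0.292, 0.5438, 0.4695, 1.8219, -0.292, 0.8537, 0.6097], 'position': [0.5861, -0.0776, 0.1662], 'force': [1.6837, -7.0698, -2.5431], 'ft_torque': [-1.532, -0.4236, 0.4027], 'width': 0.1476} jaw 16.92
along bar mm -20.48265079937281 F along -7.1242074214958695
[ 2.477 -6.444 -3.212 -1.506 -0.456  0.354  0.586 -0.078  0.166] [0.422 0.726 0.274 0.018 0.014 0.024 0.    0.    0.   ]
```

Call:
carry_out(
  plan=[
    [0, -0.08, 0, 0.01, 0.5],
    [0, -0.15, 0, 0.01, 0.5],
    [0, -0.15, 0, 0.01, 1.5],
    [0, -0.15, 0, 0.01, 2.5],
    [0, -0.15, 0, 0.01, 3.5],
    [0, -0.15, 0, 0.01, 3.5],
    [0, -0.15, 0, 0.01, 3.5],
    [0, -0.15, 1, 0.01, 3.5],
    [0, -0.15, 3, 0.01, 3.5],
    [0, -0.15, 6, 0.01, 3.5],
    [0, -0.15, 10, 0.01, 3.5],
    [0, -4, 13, 0.01, 3.5],
    [0, -8, 15, 0.01, 3.5],
    [0, -12, 15, 0.01, 3.5],
    [0, -16, 15, 0.01, 3.5],
    [0, -19, 15, 0.01, 3.5],
    [0, -20, 15, 0.01, 3.5],
    [0, -20, 15, 0.01, 3.5],
  ],
)

```text
clock: 21.1
position: [0.5854, -0.2793, 0.3167]
ee_rot: [1.858, 2.529, -0.03]
force: [-0.6, -0.4, -0.9]
width: 0.383
```

```bash
python3 st.py; python3 - <<'E'
from h import *
im,d=snap('top','t3'); im2,_=snap('side','s3')
a=cv2.resize(im[150:260,205:380],None,fx=4.4,fy=4.4,interpolation=cv2.INTER_CUBIC)
cv2.imwrite('pics/t3c.png',a[...,::-1])
cv2.imwrite('pics/s3c.png',cv2.resize(im2[100:310,180:440],None,fx=2.8,fy=2.8,interpolation=cv2.INTER_CUBIC)[...,::-1])
y=np.radians(2.); ex=np.array([np.cos(y),np.sin(y)]); ey=np.array([-ex[1],ex[0]]); o=np.array([.503,-.060])
T=np.load('pics/top0.npz')
for D in (T['d'],d):
    P=cloud('top',D);q=(P[...,:2]-o);X,Y=q@ex*1000,q@ey*1000
    m=(X>-70)&(X<30)&(P[...,2]>.112)&(P[...,2]<.132)&(Y>-60)&(Y<175);print('carton y',np.percentile(Y[m],[1,50,99]).round(1))
    m=(X>55)&(X<105)&(P[...,2]>.112)&(P[...,2]<.145)&(Y>-180)&(Y<100);r=cv2.minAreaRect(np.c_[X[m],Y[m]].astype(np.float32));print('wing',r)
E
```

```text
{'clock': 21.1, 'joints': [-0.0058, 0.4906, 0.5599, 1.5075, -0.2491, 1.2186, 0.8901], 'position': [0.5854, -0.2793, 0.3167], 'force': [-0.5847, -0.3867, -0.8893], 'ft_torque': [-0.0181, -0.0274, -0.0287], 'width': 0.3834} jaw 17.38
along bar mm -222.07934649208295 F along -0.3660598760607503
carton y [ -7.3  65.8 139.3]
wing ((80.44759368896484, -111.84735107421875), (10.198083877563477, 35.17808532714844), 30.743417739868164)
carton y [ 17.2  91.4 163.2]
wing ((79.80379486083984, -23.1883487701416), (12.127141952514648, 35.99964141845703), 20.27022933959961)
```

View pics/t3c.png

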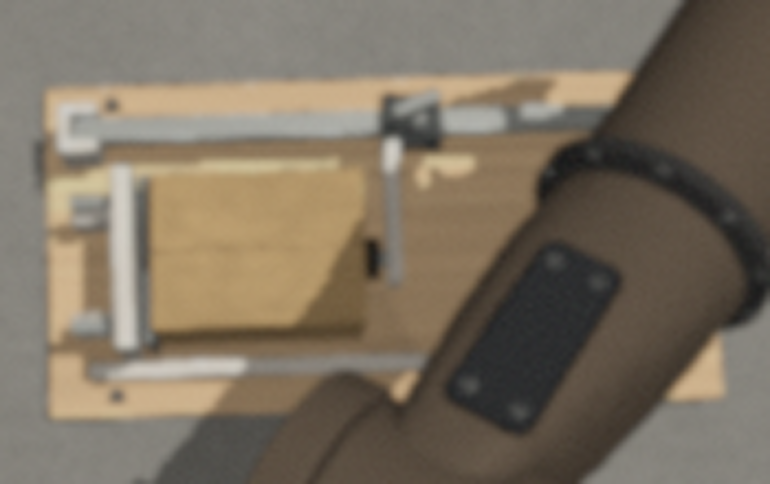

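View pics/s3c.png

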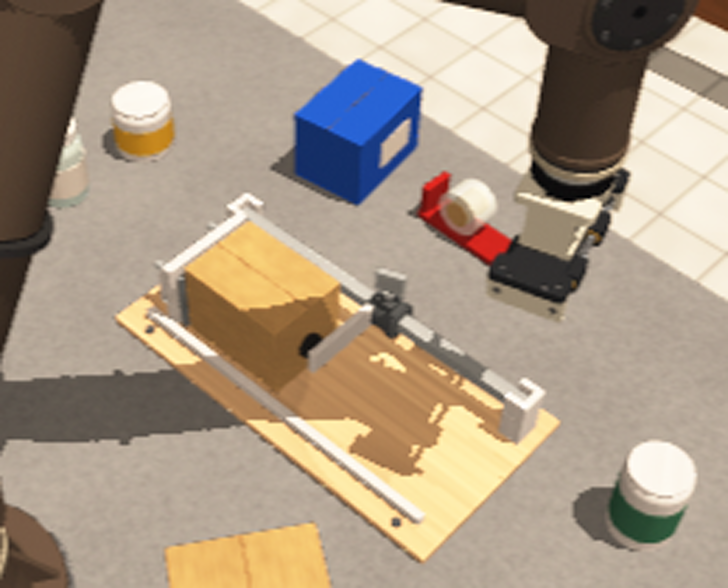

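The carton (crop (258,250)) lies against the backing plate, with the buffer (372,258) pressed on its near face. The wing has turned past its original angle, so it is tighter than found. The gripper is clear and nothing else has moved. I'll hand in.

```bash
python3 -c "
from cell import arm
print(arm.sign_off())"
```

```text
the job is handed in; nothing more can be done
None
```

I loosened the wing screw, slid the collar about 89 mm until the carton met the backing plate, tightened the screw again and let go. I handed in at about 21 s; no verdict was reported.

- **Pressure:** The wrist force was 12.1 N just before the screw bit. Less about 1.5 N of collar drag, that puts the buffer at roughly 10.6 N. The pressure left after letting go was not measured directly.
- **Carton load:** The highest average wrist force was 14.2 N, below the 20 N limit.
- **Repeat of the lock:** The first lock left its pressure uncertain, between about 10.8 and 12.5 N. I loosened the screw a second time, set the push again and relocked.
- **Screw:** It is turned to the end stop, about 10° tighter than I found it. The torque there was about 0.35 N·m.
- **Last pictures:** The carton had moved about 24 mm and sits against the plate, with the buffer on its near face. The gripper is clear. The tape dispenser and those cans and the jar in view look unmoved, but I checked that by eye only.
- **Disagreements:**
  - The jaws stopped at 13.8 mm on the 10 mm wing, though the screw turned with them.
  - The tool's travel after contact suggested about 3 N more buffer force than the wrist sensor. I trusted the sensor, since the tool tilts slightly when it pushes.

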